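# Pack the tyre levers into the ride tool bottle

### The job

Pack my ride tool bottle: lift the two orange tyre levers off their hooks under the wire basket, one at a time, and put each through the neck of the open bottle so that both lie completely inside it. The bottle must stay standing where it is; leave the black lever hanging and the other things on the bench alone.

Things in the scene. Friction and masses are not known exactly. Their poses are not given: they have to be found in the camera images.
- rack: Fixed bench-top tool rack (sizes in mm): two posts at x 60 to 90, y +-165, a slat rail between them (front face x 55, 205 to 260 high), three hooks on it, a wire basket above. Foot plates 6 thick, x -20 to 140. Origin on the bench below the middle hook's hanging point; x runs from the hooks back to the rail, y along the rail, z up.
- hook_mid (a point): Hanging point of the middle hook, on the wire's centre, 215 above the bench, rack axes; its twins are at y +-90. Each hook is a 6 mm wire coming level out of the rail to x = -9, then turned up at 45 degrees to its tip at x -16, z +8. A lever hangs at x = 0; it comes free when raised 8 to 18 straight up, then drawn 35 or more towards -x.
- basket_front (a point): Middle of the basket's lower front wire, 318 above the bench, rack axes. The basket overhangs the hooks: from here 120 back, 50 up, 170 to either side, so there is no room for a gripper straight above a hanging lever; come in from the -x side with the tool tilted 30 to 50 degrees.
- lever_a_mid (a point): Orange plastic tyre lever on one of the three hooks (to be packed; same as the other orange one); the point is its centre. 135 long, 24 wide over its top 50, 20 below, 9 thick, 24 to 45 g. z runs along it to the eye end (up as it hangs), y along its width, x through its thickness. Eye: a slot 14 wide, from 38 to 62 above the centre, open along x; its upper edge rests on the hook wire.
- lever_b_mid (a point): Orange plastic tyre lever on another of the hooks (to be packed); the point is its centre. 135 long, 24 wide over its top 50, 20 below, 9 thick, 24 to 45 g. z runs along it to the eye end (up as it hangs), y along its width, x through its thickness. Eye: a slot 14 wide, from 38 to 62 above the centre, open along x; its upper edge rests on the hook wire.
- lever_black_mid (a point): Black plastic tyre lever on the remaining hook (to be left hanging); the point is its centre. 135 long, 24 wide over its top 50, 20 below, 9 thick, 24 to 45 g. z runs along it to the eye end (up as it hangs), y along its width, x through its thickness. Eye: a slot 14 wide, from 38 to 62 above the centre, open along x; its upper edge rests on the hook wire.
- bottle: Open translucent bike tool bottle standing loose on the bench, 170 to 280 g, 160 high: round body 74 diameter up to 112 high, shoulder to 130, straight neck of 55 outside and 48 inside diameter from there to the rim. Floor 5 thick, inner body diameter 67. Origin at the centre of its underside, z up.
- bottle_mouth (a point): Centre of the bottle's mouth, level with the rim, 160 above its underside.
- cap: The bottle's black screw cap lying near the bottle, 64 diameter, 24 high. Origin at the centre of its underside. A bystander, to stay where it is.
- pedal: Orange flat bike pedal, 100 x 100 x 23 with a 38 axle stub at +y. Origin at the centre of its underside. A bystander, to stay where it is.
- multitool: Red folding multi-tool, 85 x 31 x 20. Origin at the centre of its underside. A bystander, to stay where it is.
- pump: Silver and black mini pump lying along its x axis, about 185 long, 26 thick. Origin at the centre of its underside. A bystander, to stay where it is.
- lube: Green chain lube bottle with black cap, 42 diameter, 125 high. Origin at the centre of its underside. A bystander, to stay where it is.
- grease: White grease tub with blue lid, 72 diameter, 65 high. Origin at the centre of its underside. A bystander, to stay where it is.

How it is judged:
By the outcome, as a careful person would: the job done as asked, in the order asked, and still so for the second after the job is handed in, with the robot touching nothing.
It also fails if it takes over 64 s, if anything falls off the work surface, if the arm or the gripper's body presses on something with over 40 N, if the wrist force passes 120 N, or if a joint passes its speed limit or range.

### The arm

A 7-joint arm with a two-finger parallel gripper is mounted at the origin on the work surface. World frame = base frame: x ahead of the robot, y to its left, z up, the work surface at z = 0. Lengths are in m, angles in rad, forces in N, time in s.
With the tool pointing down it reaches from about 0.4 to 0.9 m from the base axis. Payload 5.5 kg.
Tool frame: the origin (TCP) lies at the very end of the fingers, on their centre line; the grasp point (between the pads) lies manip.grip_point_offset behind it (manip.grip_point_offset is the distance from the TCP to the grasp point, in m); z points along the fingers, y is the line along which they close (so a half turn about z gives the same grasp; the last joint's range is limited). The gripper opens to 85 mm and grips with 20 to 120 N. Pads are 22 mm wide; open, the fingers measure 114 mm over their backs; the gripper's body (76 mm by 85 mm) begins 54 mm behind the grasp point. The pads swing forward as they close: fully open they stand 13 mm farther back than shut.
Start: joints at [-1.027, 0.501, -0.427, 1.55, 0.221, 1.138, -0.21], TCP at [0.18, 0.625, 0.231] pointing down, gripper open.
Joint ranges: [-2.88, 2.88], [-0.31, 2.03], [-1.54, 1.56], [0.2, 2.42], [-1.41, 4.55], [0.19, 2.02], [-2.57, 2.57]. Speed limits (rad/s): [2.57, 2.57, 3.14, 3.14, 3.14, 3.14, 3.14].

### API

Orientations are given as a unit quaternion [w, x, y, z].
In Python, from workcell import manip gives the robot as it stands. The module is installed in compiled form; this text tells all that it offers.
- The arm moves only by the shell command python3 -m crank 'ROWS' [FORCE]. ROWS is JSON, one flat list of numbers, 7 for each row, row after row: the finger opening in mm, from 0 to 85.4, then the shift along the tool's x, y, z in mm, then the turn, a rotation vector about the tool's x, y, z in degrees. In form: [grip, x, y, z, wx, wy, wz, grip, x, y, z, wx, wy, wz, ...]. A call has 1 to 12 rows; each row shifts and turns the commanded pose from where the row before left it, along the tool's axes as they then stand; what a row does not reach is not made up. A row lasts 1/12 s, in which the tool goes at most 41.7 mm and 7.16 degrees, less where a joint would pass 70% of its speed; a pose out of reach is approached as far as the arm can. A call with a gripper value outside its range is refused whole. The fingers move at their own pace and stop on an object; FORCE is the grip in N (left out, the last holds). Time passes only in rows, so rows that do not move let the fingers close. It gives the time, the measured TCP pose, the force, the opening and the grip force at its end, in the units of the state.
- manip.get_obs(): the state, without advancing time (a new reading comes with each control period).
- manip.read_camera(name): name is "side" or "top" or "wrist"; returns a dict with "img" (480x640x3 uint8, blue, green, red), "fovy" (degrees; the focal length in pixels is half the picture's height over the tangent of half this angle, whatever the lens; pixels are square), "cx", "cy" (the principal point, pixels), "xyz" and "orientation" of the camera in the world. Camera axes: x right, y down, z forward; pixel columns grow to the right and rows downward; lengths in m; the calibration is good to about 2 mm. A picture is of the moment at which its call begins. There is no depth.
- manip.hand_in(): hands the job in; it is judged then, once.
The state is a dict: "time": time; "joints": joint angles; "qd": joint speeds; "effort": joint torques, N m; "tool_pos": TCP position; "eef_rot": TCP orientation; "wrist_force": force on the tool from outside, world axes, zero at the start; "moment": the same for the moment, N m; "gripper_width": finger opening in m; "grip_force": force on a finger pad.
Only numpy, scipy, OpenCV 4.12 (cv2) and the standard library are available. Lean on these libraries where they do the work, as an engineer would, in place of code of your own. Each camera call takes 0.05 s, during which the arm holds its last target. There are 200 camera calls.

## Working session

There is one attempt and no reset: what is moved stays moved. The work goes in short steps, Python scripts to look and compute and a shell command to move; the robot and the scene stay as the last step left them, time stands still between calls to the robot, and variables do not carry over. Pictures are saved under pics/ and viewed, at most 10 in all, crops included, and the job is handed in when it is done.

```bash
mkdir -p pics; cat > h.py <<'E'
import numpy as np, cv2
from scipy.spatial.transform import Rotation as R
from workcell import manip
def rot(q): return R.from_quat([q[1],q[2],q[3],q[0]])
def snap(n,f):
    c=manip.read_camera(n); cv2.imwrite('pics/'+f,c['img']); return c
def ray(c,u,v):
    f=240/np.tan(np.radians(c['fovy'])/2)
    d=rot(c['orientation']).apply([(u-c['cx'])/f,(v-c['cy'])/f,1]); return np.array(c['xyz']),d
def atz(c,u,v,z):
    o,d=ray(c,u,v); return o+d*(z-o[2])/d[2]
def proj(c,p):
    f=240/np.tan(np.radians(c['fovy'])/2)
    q=rot(c['orientation']).inv().apply(np.array(p)-c['xyz']); return q[...,:2]/q[...,2:]*f+[c['cx'],c['cy']]
def tri(*rs):
    A=0;b=0
    for o,d in rs:
        d=d/np.linalg.norm(d);P=np.eye(3)-np.outer(d,d);A=A+P;b=b+P@o
    x=np.linalg.solve(A,b); return x,[np.linalg.norm((np.eye(3)-np.outer(d,d)/(d@d))@(x-o)) for o,d in rs]
E
python3 - <<'E'
from h import *
import pickle
C={}
for n in ['side','top','wrist']:
    c=snap(n,n+'0.png'); C[n]=c; print(n,c['fovy'],c['cx'],c['cy'],c['xyz'],rot(c['orientation']).as_matrix().round(3).tolist())
pickle.dump(C,open('c0.pkl','wb'))
o=manip.get_obs();print(o,manip.grip_point_offset)
E
```

```text
side 49.643436197338524 313.6634703826247 244.702380455798 [0.39195516 0.81159927 0.99248632] [[-0.977, -0.162, 0.142], [-0.215, 0.68, -0.701], [0.017, -0.715, -0.699]]
top 42.27189354673096 318.65492590010894 240.2330875462417 [0.36013846 0.00999244 1.35882517] [[0.008, -0.983, 0.181], [-1.0, -0.003, 0.028], [-0.027, -0.181, -0.983]]
wrist 62.40129378059302 316.27347620355533 240.30513929971573 [0.1097011  0.64251833 0.37357108] [[0.277, 0.921, 0.274], [0.961, -0.265, -0.081], [-0.002, 0.286, -0.958]]
{'time': 0.15, 'joints': array([-1.02676813,  0.50163252, -0.42682998,  1.55121605,  0.2208302 ,
        1.13831801, -0.21028207]), 'qd': array([-3.08090169e-05, -2.50749387e-03,  9.71191761e-04, -1.86945425e-03,
        5.80312203e-04, -2.70317447e-03,  3.91269082e-04]), 'effort': array([-6.45158711e-03, -5.70036113e+01, -5.82572490e+00, -2.81283313e+01,
        1.04655264e-02,  7.72411149e-03,  6.11143861e-06]), 'tool_pos': array([0.18003841, 0.62400354, 0.23049514]), 'eef_rot': array([-1.18183940e-04,  1.39917027e-01,  9.90162941e-01, -7.50123804e-04]), 'wrist_force': array([-0.03545981, -0.59434159, -0.12744454]), 'moment': array([-0.02692266,  0.05334073,  0.0267264 ]), 'grip_force': 0.0, 'gripper_width': 0.08560084278682949} 0.0187
```

View pics/side0.png

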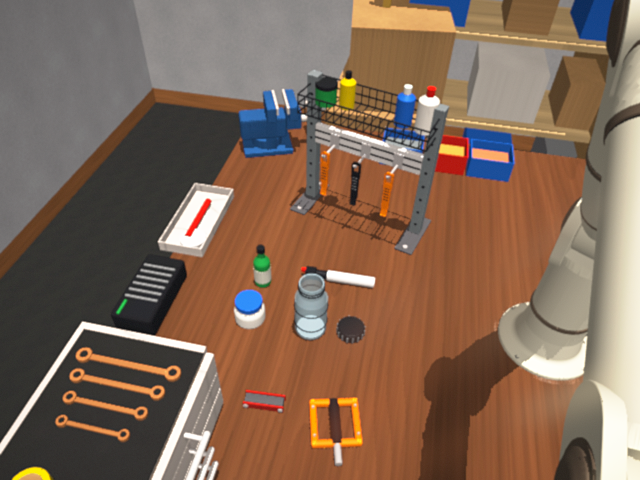

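View pics/top0.png

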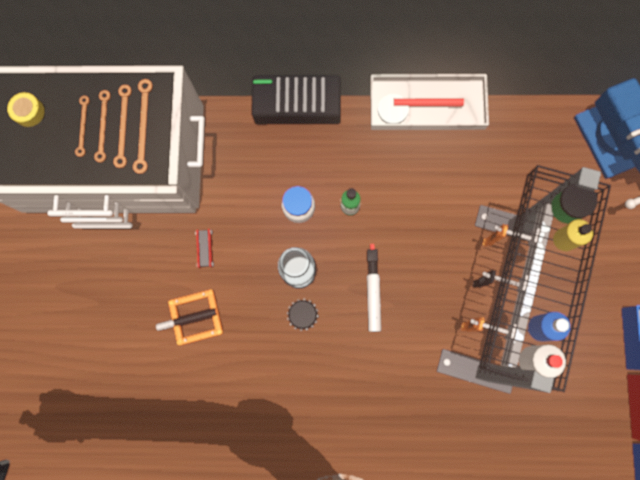

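Side view: orange levers at about (324,173) and (387,193) with the black one between them at (354,183). The bottle is near (311,307), and the rack leans to the right. In the top view the bottle mouth is near (296,264) and the levers are at x≈485–497, y≈238/280/326. Next I'll enlarge both.

```bash
python3 - <<'E'
from h import *
s=cv2.imread('pics/side0.png');t=cv2.imread('pics/top0.png')
a=cv2.resize(s[60:260,285:450],None,fx=3,fy=3,interpolation=cv2.INTER_CUBIC)
b=cv2.resize(s[265:345,285:375],None,fx=3,fy=3,interpolation=cv2.INTER_CUBIC)
c=cv2.resize(t[230:330,260:350],None,fx=3,fy=3,interpolation=cv2.INTER_CUBIC)
m=np.zeros((600,800,3),np.uint8);m[:a.shape[0],:a.shape[1]]=a;m[:240,500:770]=b;m[260:560,500:770]=c
cv2.imwrite('pics/z1.png',m)
d=cv2.resize(t[160:400,425:615],None,fx=2.5,fy=2.5,interpolation=cv2.INTER_CUBIC);cv2.imwrite('pics/z2.png',d)
E
```

```text
(no output)
```

View pics/z1.png

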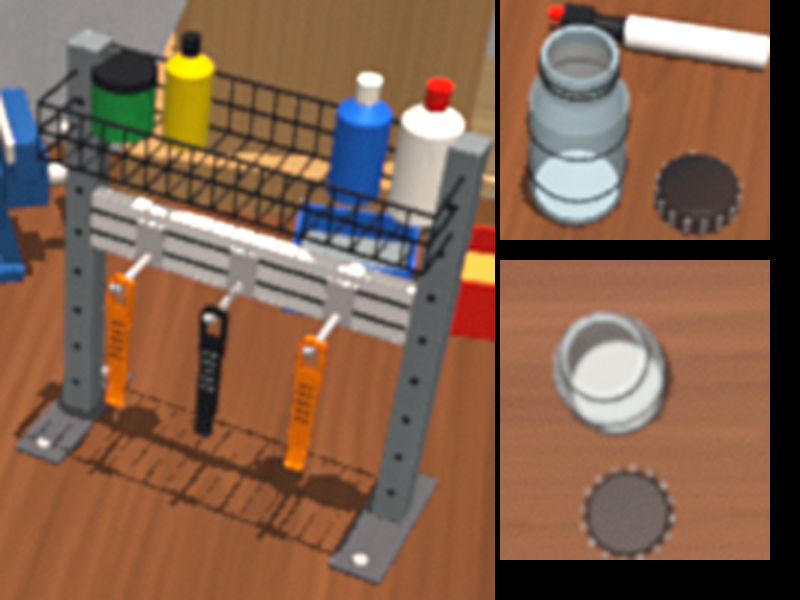

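View pics/z2.png

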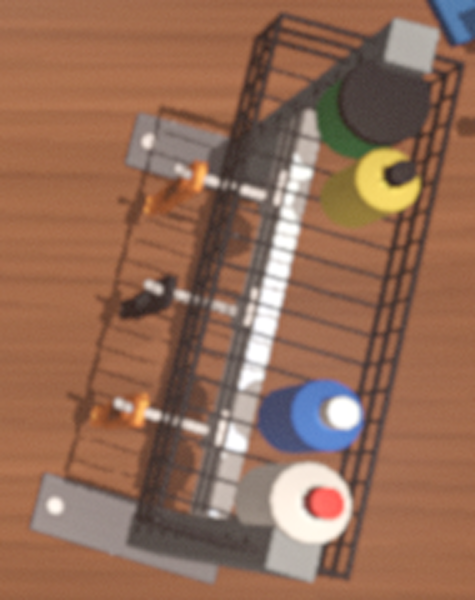

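Both crops are clear:

| Item | Side view (px) | Top view (px) |
|---|---|---|
| Lever 1 (orange) | top (325.7,151.7), bottom (324,194.7) | – |
| Black lever | (356.7,162.7) / (353,204.3) | – |
| Lever 2 (orange) | (389.3,172.3) / (383.7,216) | – |
| Bottle mouth | (311.7,284.3) | (294,262.3) |
| Hook tips | – | (497.4,228.4), (485.8,274.8), (473.4,322) |

```bash
python3 - <<'E'
from h import *
import pickle
from scipy.optimize import least_squares
C=pickle.load(open('c0.pkl','rb'));s,t=C['side'],C['top']
m=tri(ray(s,311.7,284.3),ray(t,294,262.3));print('mouth',m, atz(s,311.7,284.3,.16),atz(t,294,262.3,.16))
S=[];
def add(c,y,x,z,u,v):S.append((c,x,y,z,u,v))
for y,a,b in[(.09,(325.7,151.7),(324,194.7)),(0,(356.7,162.7),(353,204.3)),(-.09,(389.3,172.3),(383.7,216))]:
    add(s,y,0,.2235,*a);add(s,y,0,.0885,*b)
for y,a,b in[(.09,(497.4,228.4),(484.2,244)),(0,(485.8,274.8),(474.6,284)),(-.09,(473.4,322),(461.8,325.6))]:
    add(t,y,-.016,.223,*a);add(t,y,0,.0885,*b)
def W(p,q): c,n=np.cos(p[2]),np.sin(p[2]);return np.array([p[0]+c*q[0]-n*q[1],p[1]+n*q[0]+c*q[1],q[2]])
def f(p): return np.concatenate([proj(c,W(p,(x,y,z)))-[u,v] for c,x,y,z,u,v in S])
r=least_squares(f,[.4,-.35,-1.6]);print('rack',r.x,np.degrees(r.x[2]));print(r.fun.reshape(-1,2).round(1).tolist())
for k in[(299,207.7,s),(405.3,246.7,s),(484.2,216.8,t),(447,362.4,t)]:
    p=atz(k[2],*k[:2],.007);c,n=np.cos(-r.x[2]),np.sin(-r.x[2]);d=p-[r.x[0],r.x[1],0];print('screw rack',c*d[0]-n*d[1],n*d[0]+c*d[1])
for y in(.09,0,-.09):print('lever',W(r.x,(0,y,.156)))
for u,v in[(45,138),(430,268)]:
    p=atz(s,285+u/3,60+v/3,.318);d=p-[r.x[0],r.x[1],0];print('basket rack',c*d[0]-n*d[1],n*d[0]+c*d[1])
for nm,u,v,z in[('lube',348,208,.0),('grease',298,200,.065),('pump',375,290,.026),('cap',302,314,.024),('pumptip',371,246,.02)]:print(nm,atz(t,u,v,z)[:2])
E
```

```text
mouth (array([0.53847452, 0.09220964, 0.15701953]), [np.float64(0.0013319899676492288), np.float64(0.0013319899676491824)]) [0.53929853 0.09464909 0.16      ] [0.5366899  0.09195033 0.16      ]
rack [ 0.50352273 -0.27544583 -1.85983706] -106.56081395211373
[[0.5, 1.1], [0.6, -1.1], [0.9, 0.4], [0.8, -0.2], [1.1, 1.6], [0.6, -1.0], [-1.7, -1.0], [2.6, -1.3], [-2.2, -1.3], [1.2, 0.2], [-2.2, -1.1], [2.8, 1.2]]
screw rack -0.004516986831886775 0.1696572849256916
screw rack -0.0010844730213845494 -0.16249764150137266
screw rack -0.004813726006441116 0.16465556442181406
screw rack -0.0018086114188414215 -0.16528401482346594
lever [ 0.58978932 -0.30109879  0.156     ]
lever [ 0.50352273 -0.27544583  0.156     ]
lever [ 0.41725613 -0.24979287  0.156     ]
basket rack 0.027043580143813355 0.1840935242838419
basket rack 0.007741680324862145 -0.16908758113894284
lube [ 0.68388755 -0.01662898]
grease [0.68585859 0.09191017]
pump [ 0.4970732  -0.07394585]
cap [0.44493743 0.08237788]
pumptip [ 0.59397445 -0.06640265]
```

The fit is consistent: both cameras put the screws at y≈±165, and the mouth comes out at z≈0.157 against 0.160. I'll write a row planner that only prints rows, then plan a safe transit with the tool tilted 40°.

```bash
cat > plan.py <<'E'
from h import *
import sys,json
YAW=-1.8598; O=np.array([.5035,-.2754,0.])
XR=np.array([np.cos(YAW),np.sin(YAW),0]);YR=np.array([-XR[1],XR[0],0]);Z=np.array([0,0,1.])
def ori(tilt,dyaw=0):
    x=R.from_rotvec([0,0,np.radians(dyaw)]).apply(XR);t=np.radians(tilt)
    z=np.sin(t)*x-np.cos(t)*Z; a=-np.cos(t)*x-np.sin(t)*Z
    return R.from_matrix(np.stack([a,np.cross(z,a),z],1))
def cur():
    o=manip.get_obs(); return np.array(o['tool_pos']),rot(o['eef_rot'])
def plan(segs,g,start=None):   # segs: list of (pos,R,N); g grip mm
    p,q=start or cur(); c=0
    for P,Q,N in segs:
        p0,q0=p,q;w=(q0.inv()*Q).as_rotvec()
        for k in range(1,N+1):
            tp=p0+(P-p0)*k/N;tq=q0*R.from_rotvec(w*k/N)
            d=np.round(q.inv().apply(tp-p)*1000);r=np.round(np.degrees((q.inv()*tq).as_rotvec())*2)/2
            print(','.join('%g'%(v+0) for v in [g,*d,*r]),end=',\n' if c%12!=11 else '\n--\n');c+=1
            p=p+q.apply(d/1000);q=q*R.from_rotvec(np.radians(r))
    print('end err mm',((p-P)*1000).round(1)); return p,q
def G(p,Rt): return np.array(p)+.0187*Rt.apply([0,0,1])
def lever(y,h=.186,dx=0): return O+dx*XR+y*YR+h*Z
E
python3 - <<'E'
from plan import *
Q=ori(40)
plan([(np.array([.50,.02,.30]),Q,20),(G(lever(.09,.186,-.11),Q),Q,8)],50)
E
```

```text
50,-24,-25,-3,1.5,-1.5,4.5,
50,-25,-22,-3,1.5,-1.5,4,
50,-28,-21,-1,1.5,-1.5,4.5,
50,-28,-19,1,1.5,-2,4.5,
50,-31,-16,2,2,-1.5,4,
50,-31,-14,3,1.5,-1.5,4.5,
50,-32,-12,4,1.5,-1.5,4,
50,-33,-9,6,1.5,-1.5,4.5,
50,-33,-7,6,1.5,-1.5,4.5,
50,-33,-3,8,1.5,-1.5,4,
50,-33,-2,8,2,-1.5,4.5,
50,-33,2,9,1.5,-1.5,4.5
--
50,-33,5,11,1.5,-2,4,
50,-31,7,11,1.5,-1.5,4.5,
50,-31,10,11,1.5,-1.5,4.5,
50,-30,13,12,1.5,-1.5,4,
50,-28,15,13,1.5,-1.5,4.5,
50,-27,17,13,2,-1.5,4.5,
50,-25,20,13,1.5,-1.5,4,
50,-23,22,13,1.5,-1.5,4.5,
50,-7,22,27,0,0,0,
50,-8,22,27,0,0,0,
50,-7,23,27,0,0,0,
50,-7,22,27,0,0,0
--
50,-8,22,27,0,0,0,
50,-7,22,27,0,0,0,
50,-7,22,27,0,0,0,
50,-8,23,27,0,0,0,
end err mm [ 0.2 -0.4 -0.1]
```

```bash
python3 -m crank '[50,-24,-25,-3,1.5,-1.5,4.5,50,-25,-22,-3,1.5,-1.5,4,50,-28,-21,-1,1.5,-1.5,4.5,50,-28,-19,1,1.5,-2,4.5,50,-31,-16,2,2,-1.5,4,50,-31,-14,3,1.5,-1.5,4.5,50,-32,-12,4,1.5,-1.5,4,50,-33,-9,6,1.5,-1.5,4.5,50,-33,-7,6,1.5,-1.5,4.5,50,-33,-3,8,1.5,-1.5,4,50,-33,-2,8,2,-1.5,4.5,50,-33,2,9,1.5,-1.5,4.5]' 40
python3 -m crank '[50,-33,5,11,1.5,-2,4,50,-31,7,11,1.5,-1.5,4.5,50,-31,10,11,1.5,-1.5,4.5,50,-30,13,12,1.5,-1.5,4,50,-28,15,13,1.5,-1.5,4.5,50,-27,17,13,2,-1.5,4.5,50,-25,20,13,1.5,-1.5,4,50,-23,22,13,1.5,-1.5,4.5,50,0,0,0,0,0,0]'
python3 - <<'E'
from plan import *
o=manip.get_obs();print(o['joints'].round(3));p,q=cur();Q=ori(40);print(p,np.degrees((q.inv()*Q).as_rotvec()))
plan([(G(lever(.09,.186,-.11),Q),Q,8)],50)
E
```

```text
time: 1.15
tool_pos: [0.3719, 0.2609, 0.2731]
eef_rot: [0.131, 0.554, 0.802, -0.179]
wrist_force: [0.8, -0.1, -0.1]
gripper_width: 0.0498
grip_force: 0.0
time: 1.9
tool_pos: [0.5022, 0.0122, 0.3005]
eef_rot: [0.204, 0.758, 0.556, -0.275]
wrist_force: [-0.1, -0.8, 1.1]
gripper_width: 0.0495
grip_force: 0.0
[-0.575  0.424  0.189  1.673  0.446  1.534 -0.818]
[0.50218703 0.01219392 0.30053063] [-0.36665605  0.09114619 -0.80506474]
50,-6,22,26,0,0,0,
50,-7,22,27,0,0,0,
50,-6,22,26,0,0,-0.5,
50,-6,22,27,0,0,0,
50,-7,21,26,0,0,0,
50,-6,22,27,-0.5,0,0,
50,-7,22,26,0,0,0,
50,-6,22,27,0,0,-0.5,
end err mm [ 0.5  0.  -0.1]
```

```bash
python3 -m crank '[50,-6,22,26,0,0,0,50,-7,22,27,0,0,0,50,-6,22,26,0,0,-0.5,50,-6,22,27,0,0,0,50,-7,21,26,0,0,0,50,-6,22,27,-0.5,0,0,50,-7,22,26,0,0,0,50,-6,22,27,0,0,-0.5,50,0,0,0,0,0,0]'
python3 - <<'E'
from plan import *
o=manip.get_obs();print(o['joints'].round(3));p,q=cur();print(p)
c=snap('wrist','w1.png')
for y in(.09,0):
  for x,z in((0,.2235),(0,.0885),(-.016,.223)): print(y,x,z,proj(c,lever(y,z,x)).round(0))
E
```

```text
time: 2.65
tool_pos: [0.6168, -0.2044, 0.1663]
eef_rot: [0.203, 0.749, 0.567, -0.276]
wrist_force: [-1.1, -0.2, 0.8]
gripper_width: 0.0503
grip_force: 0.0
[-0.254  0.696  0.276  1.585  0.531  1.172 -0.578]
[ 0.61675404 -0.20438121  0.16626795]
0.09 0 0.2235 [316. 488.]
0.09 0 0.0885 [318. 265.]
0.09 -0.016 0.223 [317. 486.]
0 0 0.2235 [145. 486.]
0 0 0.0885 [192. 263.]
0 -0.016 0.223 [134. 484.]
```

View pics/w1.png

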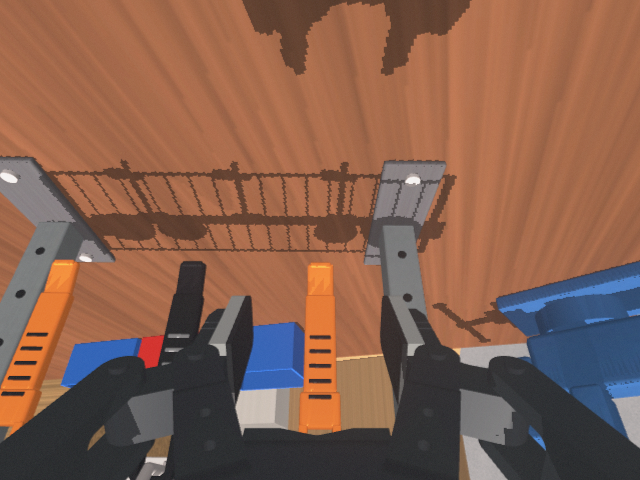

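The wrist view shows the lever tip at (319.5,263), against a predicted (318,265), and it's centred between the fingers. Next I'll advance and close.

```bash
python3 - <<'E'
from plan import *
Q=ori(40);p,q=cur();plan([(G(lever(.09,.186,.004),Q),q,6)],50)
# lift 13 then out 70
print('up',q.inv().apply([0,0,13]).round(1),'out',q.inv().apply(-70*XR).round(1))
E
```

```text
50,-16,0,12,0,0,0,
50,-15,0,12,0,0,0,
50,-16,1,13,0,0,0,
50,-16,0,12,0,0,0,
50,-16,0,12,0,0,0,
50,-15,0,12,0,0,0,
end err mm [-0.1  0.3 -0.2]
up [ -8.4  -0.1 -10. ] out [ 53.6   0.8 -45. ]
```

```bash
python3 -m crank '[50,-16,0,12,0,0,0,50,-15,0,12,0,0,0,50,-16,1,13,0,0,0,50,-16,0,12,0,0,0,50,-16,0,12,0,0,0,50,-15,0,12,0,0,0,50,0,0,0,0,0,0,10,0,0,0,0,0,0,10,0,0,0,0,0,0,10,0,0,0,0,0,0,10,0,0,0,0,0,0,10,0,0,0,0,0,0]' 40
python3 - <<'E'
from plan import *
p,q=cur();print(p, manip.get_obs()['wrist_force'])
t=snap('wrist','w2.png')
E
```

```text
time: 3.7
tool_pos: [0.5884, -0.3107, 0.1729]
eef_rot: [0.204, 0.748, 0.57, -0.272]
wrist_force: [-0.3, 0.0, 0.5]
gripper_width: 0.023
grip_force: 40.6
[ 0.58837343 -0.3107097   0.17290806] [-0.2901646   0.02448355  0.52021653]
```

View pics/w2.png

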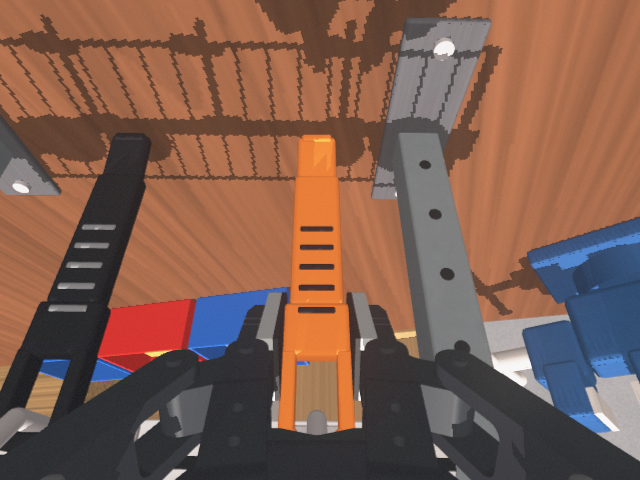

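The grasp is good: the lever is centred, opening 23 mm at 40 N. Lift 13 mm, then draw out.

```bash
python3 -m crank '[10,-3,0,-3,0,0,0,10,-3,0,-4,0,0,0,10,-3,0,-3,0,0,0,10,8,0,-7,0,0,0,10,8,0,-7,0,0,0,10,10,0,-8,0,0,0,10,10,0,-8,0,0,0,10,10,0,-9,0,0,0,10,10,0,-9,0,0,0,10,0,0,0,0,0,0]'
python3 - <<'E'
from plan import *
p,q=cur();print(p)
c=snap('side','s2.png')
Gp=p-.0187*q.apply([0,0,1]);print(Gp)
for dz in(.0375,-.0975):print(proj(c,Gp+[0,0,dz]))
# lift to G z .30 then over bottle
B=np.array([.538,.0925,0]);Q=ori(40)
plan([(G([Gp[0],Gp[1]+.05,.31],Q),q,6),(G(B+[0,0,.30],Q),Q,14)],10)
cv2.imwrite('pics/s2z.png',cv2.resize(c['img'][60:360,260:460],None,fx=2,fy=2))
E
```

```text
time: 4.58
tool_pos: [0.6098, -0.2358, 0.1866]
eef_rot: [0.204, 0.747, 0.572, -0.271]
wrist_force: [0.6, 0.8, -0.9]
gripper_width: 0.0234
grip_force: 40.5
[ 0.60975846 -0.2358133   0.1866303 ]
[ 0.61296105 -0.22433636  0.20104256]
[311.14108822 163.67590807]
[310.44058853 205.55933695]
10,-5,-2,-19,0,0,0,
10,-5,-3,-20,0,0,0,
10,-5,-2,-19,0,0,0,
10,-5,-2,-19,0,0,0,
10,-5,-2,-20,0,0,0,
10,-5,-3,-19,0,0,0,
10,14,-10,-10,0,0,0,
10,13,-10,-10,0,0,0,
10,14,-11,-11,0,0,0,
10,13,-10,-10,0,0,0.5,
10,14,-10,-10,0,0,0,
10,13,-10,-10,0,0,0
--
10,13,-11,-11,0.5,0,0,
10,14,-10,-10,0,0,0,
10,13,-10,-10,0,0,0,
10,14,-11,-10,0,0,0.5,
10,13,-10,-10,0,-0.5,0,
10,13,-11,-10,0,0,0,
10,14,-10,-11,0,0,0,
10,13,-11,-10,0,0,0,
end err mm [-0.2  0.3 -0.1]
```

View pics/s2z.png

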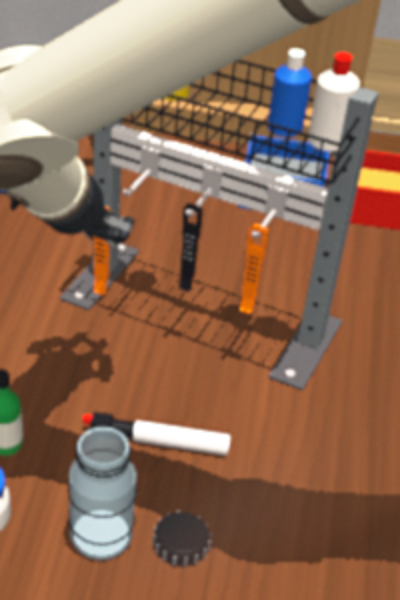

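The lever is free and vertical: tip at (309.5,206.5), predicted (310.4,205.6). The other two are still hanging. Now over to the bottle.

```bash
python3 -m crank '[10,-5,-2,-19,0,0,0,10,-5,-3,-20,0,0,0,10,-5,-2,-19,0,0,0,10,-5,-2,-19,0,0,0,10,-5,-2,-20,0,0,0,10,-5,-3,-19,0,0,0,10,14,-10,-10,0,0,0,10,13,-10,-10,0,0,0,10,14,-11,-11,0,0,0,10,13,-10,-10,0,0,0.5,10,14,-10,-10,0,0,0,10,13,-10,-10,0,0,0]'
python3 -m crank '[10,13,-11,-11,0.5,0,0,10,14,-10,-10,0,0,0,10,13,-10,-10,0,0,0,10,14,-11,-10,0,0,0.5,10,13,-10,-10,0,-0.5,0,10,13,-11,-10,0,0,0,10,14,-10,-11,0,0,0,10,13,-11,-10,0,0,0,10,0,0,0,0,0,0,10,0,0,0,0,0,0]'
python3 - <<'E'
from plan import *
p,q=cur();Gp=p-.0187*q.apply([0,0,1]);print(Gp,np.degrees((q.inv()*ori(40)).as_rotvec()),manip.get_obs()['joints'].round(2))
s=snap('side','s3.png');t=snap('top','t3.png')
for c in(s,t):print(proj(c,Gp+[0,0,-.0975]),proj(c,[.538,.0925,.16]))
a=cv2.resize(s['img'][170:350,240:380],None,fx=2.7,fy=2.7);b=cv2.resize(t['img'][190:330,230:370],None,fx=2.7,fy=2.7)
m=np.zeros((500,800,3),np.uint8);m[:a.shape[0],:a.shape[1]]=a;m[:b.shape[0],400:400+b.shape[1]]=b;cv2.imwrite('pics/m3.png',m)
E
```

```text
time: 5.63
tool_pos: [0.5762, -0.0746, 0.2914]
eef_rot: [0.205, 0.751, 0.566, -0.272]
wrist_force: [0.4, -0.1, 0.8]
gripper_width: 0.0232
grip_force: 40.4
time: 6.47
tool_pos: [0.5341, 0.0806, 0.2854]
eef_rot: [0.205, 0.752, 0.562, -0.276]
wrist_force: [-0.2, -0.1, -0.8]
gripper_width: 0.0234
grip_force: 40.4
[0.53752091 0.09220666 0.29969551] [-0.01456831  0.23689849  0.10706913] [-0.62  0.54  0.16  1.53  0.41  1.59 -0.85]
[313.08704214 270.12939129] [312.5133977  283.66642772]
[292.39497696 258.59738801] [293.72935602 261.63514463]
```

View pics/m3.png

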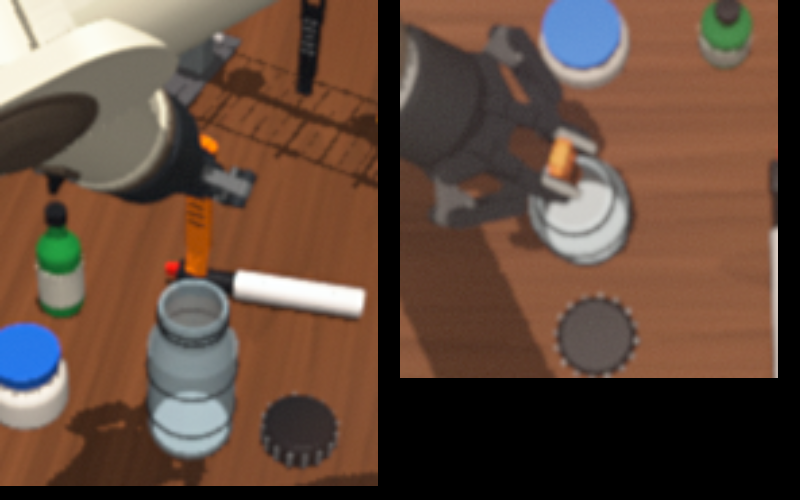

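The lever tip is at (312.6,272) over the mouth centre (311.5,282.6), and the top view agrees to within about 2 mm. Lower by 108 mm.

```bash
python3 -m crank '[10,8,0,10,0,0,0,10,9,0,10,0,0,0,10,8,0,10,0,0,0,10,9,0,11,0,0,0,10,9,0,10,0,0,0,10,9,0,11,0,0,0,10,9,0,10,0,0,0,10,9,0,11,0,0,0,10,0,0,0,0,0,0,10,0,0,0,0,0,0]'
python3 - <<'E'
from plan import *
p,q=cur();Gp=p-.0187*q.apply([0,0,1]);print(Gp,manip.get_obs()['wrist_force'])
E
```

```text
time: 7.4
tool_pos: [0.5336, 0.078, 0.1762]
eef_rot: [0.205, 0.753, 0.561, -0.277]
wrist_force: [-0.4, 0.2, -0.7]
gripper_width: 0.0233
grip_force: 40.4
[0.53711876 0.08962317 0.19043236] [-0.41926607  0.16450414 -0.66533763]
```

```bash
python3 -m crank '[45,0,0,0,0,0,0,45,0,0,0,0,0,0,45,0,0,0,0,0,0,45,0,0,0,0,0,0,45,0,0,0,0,0,0,45,0,0,-15,0,0,0,45,0,0,-25,0,0,0,45,0,0,-30,0,0,0,45,0,0,-30,0,0,0,45,0,0,-30,0,0,0,45,0,0,0,0,0,0]'
python3 - <<'E'
from plan import *
print(cur()[0])
s=snap('side','s4.png');t=snap('top','t4.png')
a=cv2.resize(s['img'][170:350,240:380],None,fx=2.7,fy=2.7);b=cv2.resize(t['img'][190:330,230:370],None,fx=2.7,fy=2.7)
m=np.zeros((500,800,3),np.uint8);m[:a.shape[0],:a.shape[1]]=a;m[:b.shape[0],400:400+b.shape[1]]=b;cv2.imwrite('pics/m4.png',m)
E
```

```text
time: 8.32
tool_pos: [0.5605, 0.164, 0.2804]
eef_rot: [0.205, 0.753, 0.563, -0.271]
wrist_force: [0.3, 0.6, 0.6]
gripper_width: 0.0448
grip_force: 0.0
[0.56046666 0.16403373 0.28043101]
```

View pics/m4.png

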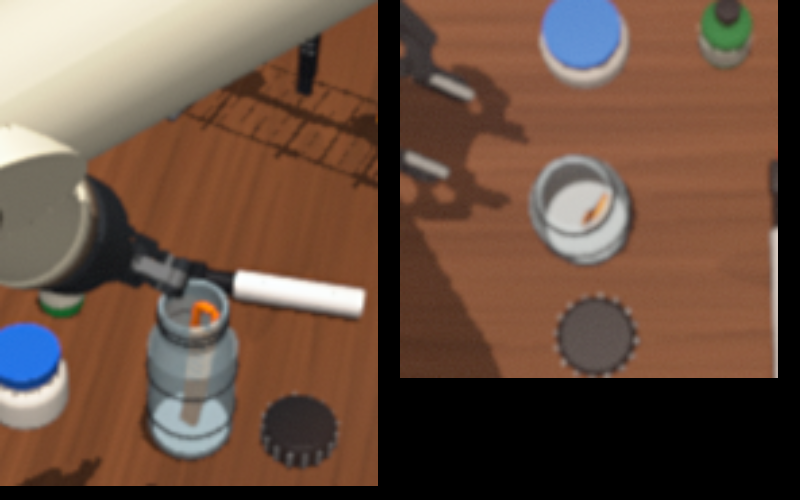

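Lever 1 stands wholly inside the bottle, with its eye in the neck on the far (−y) side at top-view pixel (305,265). The bottle hasn't moved. Now for the second orange lever.

```bash
python3 - <<'E'
from plan import *
Q=ori(40);pre=G(lever(-.09,.186,-.11),Q);print(pre)
plan([(np.array([.46,-.06,.28]),Q,11),(pre,Q,6)],50)
E
```

```text
[ 0.44515646 -0.15583376  0.17167497]
50,-17,-3,14,0,0,0,
50,-17,-3,14,0,0,0,
50,-16,-3,13,0,0,0,
50,-17,-3,14,0,0,0,
50,-17,-3,14,0,0,0,
50,-17,-2,14,0,0,0,
50,-16,-3,14,0,0,0,
50,-17,-3,13,0,0,0,
50,-17,-3,14,0,0,0,
50,-17,-3,14,0,0,0,
50,-17,-3,14,0,0,0,
50,-1,2,24,0,0,0
--
50,0,2,24,0,0,0,
50,-1,3,24,0,0,0,
50,0,2,24,0,0,0,
50,-1,2,24,0,0,0,
50,0,2,24,0,0,0,
end err mm [-0.   0.5  0.2]
```

```bash
python3 -m crank '[50,-17,-3,14,0,0,0,50,-17,-3,14,0,0,0,50,-16,-3,13,0,0,0,50,-17,-3,14,0,0,0,50,-17,-3,14,0,0,0,50,-17,-2,14,0,0,0,50,-16,-3,14,0,0,0,50,-17,-3,13,0,0,0,50,-17,-3,14,0,0,0,50,-17,-3,14,0,0,0,50,-17,-3,14,0,0,0,50,-1,2,24,0,0,0]'
python3 -m crank '[50,0,2,24,0,0,0,50,-1,3,24,0,0,0,50,0,2,24,0,0,0,50,-1,2,24,0,0,0,50,0,2,24,0,0,0,50,0,0,0,0,0,0]'
python3 - <<'E'
from plan import *
p,q=cur();Q=ori(40);print(np.degrees((q.inv()*Q).as_rotvec()),manip.get_obs()['joints'].round(2))
c=snap('wrist','w5.png');print(proj(c,lever(-.09,.0885,0)))
h=cv2.cvtColor(c['img'],cv2.COLOR_BGR2HSV);m=cv2.inRange(h,(9,180,150),(18,255,255))
n,l,st,ce=cv2.connectedComponentsWithStats(m)
for i in range(1,n):
    if st[i,4]>300:
        r0=st[i,1];xs=[np.where(l[r]==i)[0] for r in(r0+10,r0+60)];print(st[i],[ (x.min(),x.max()) for x in xs if len(x)])
plan([(G(lever(-.09,.186,.004),Q),Q,6)],50)
E
```

```text
time: 9.42
tool_pos: [0.455, -0.0804, 0.2636]
eef_rot: [0.205, 0.754, 0.56, -0.276]
wrist_force: [0.7, -0.5, -1.1]
gripper_width: 0.0503
grip_force: 0.0
time: 9.92
tool_pos: [0.4387, -0.1608, 0.1693]
eef_rot: [0.203, 0.753, 0.559, -0.281]
wrist_force: [-1.7, -0.4, -0.5]
gripper_width: 0.0499
grip_force: 0.0
[-0.62157403  0.55266144 -0.07064501] [-0.4   0.45  0.28  2.03  0.58  1.1  -0.81]
[325.06557214 253.32209028]
[ 308  252   42  183 5003] [(np.int64(315), np.int64(340)), (np.int64(313), np.int64(342))]
50,-14,1,12,0,0,0,
50,-14,0,11,0,0,0,
50,-14,1,12,0,0,0,
50,-14,1,12,-0.5,0.5,0,
50,-14,1,11,0,0,0,
50,-14,0,12,0,0,0,
end err mm [-0.2  0.2 -0.2]
```

The detected tip is at x≈327.5, against a predicted 325, so about 1 mm off. Advance, close, lift and draw out in the same way.

```bash
python3 -m crank '[50,-14,1,12,0,0,0,50,-14,1,11,0,0,0,50,-14,1,12,0,0,0,50,-14,1,12,-0.5,0.5,0,50,-14,1,11,0,0,0,50,-14,0,12,0,0,0,50,0,0,0,0,0,0,10,0,0,0,0,0,0,10,0,0,0,0,0,0,10,0,0,0,0,0,0,10,0,0,0,0,0,0,10,0,0,0,0,0,0]' 40
python3 - <<'E'
from plan import *
p,q=cur();Gp=p-.0187*q.apply([0,0,1]);d=Gp-O;print('rack',d@XR,d@YR,Gp[2],np.degrees((q.inv()*ori(40)).as_rotvec()))
E
```

```text
time: 10.97
tool_pos: [0.4183, -0.2621, 0.1724]
eef_rot: [0.206, 0.753, 0.563, -0.27]
wrist_force: [0.3, 0.6, -0.0]
gripper_width: 0.0228
grip_force: 40.5
rack -0.00045339844431396565 -0.08565589515503688 0.1868256112372969 [ 0.45197384 -0.24774187  0.01735088]
```

```bash
python3 -m crank '[10,-3,0,-3,0,0,0,10,-3,0,-4,0,0,0,10,-3,0,-3,0,0,0,10,8,0,-7,0,0,0,10,8,0,-7,0,0,0,10,10,0,-8,0,0,0,10,10,0,-8,0,0,0,10,10,0,-9,0,0,0,10,10,0,-9,0,0,0,10,0,0,0,0,0,0]'
python3 - <<'E'
from plan import *
p,q=cur();Gp=p-.0187*q.apply([0,0,1]);print(Gp)
s=snap('side','s6.png');print(proj(s,Gp+[0,0,-.0975]),proj(s,Gp+[0,0,.0375]))
h=cv2.cvtColor(s['img'],cv2.COLOR_BGR2HSV);m=cv2.inRange(h,(8,190,120),(18,255,255));m[:,:340]=0;m[250:]=0;m[:140]=0;m[:,430:]=0
ys,xs=np.nonzero(m);print(xs.min(),xs.max(),ys.min(),ys.max(),xs[ys>ys.max()-4].mean())
B=np.array([.538,.0925,0])-.008*XR;Q=ori(40)
plan([(G([Gp[0],Gp[1]+.04,.31],Q),Q,6),(G(B+[0,0,.30],Q),Q,14)],10)
E
```

```text
time: 11.8
tool_pos: [0.4404, -0.1885, 0.1865]
eef_rot: [0.206, 0.752, 0.565, -0.269]
wrist_force: [0.5, -0.2, -0.7]
gripper_width: 0.0231
grip_force: 40.4
[ 0.44362423 -0.17696953  0.20094126]
[371.2247502  227.31011603] [376.62804404 185.14619196]
366 377 200 229 369.85714285714283
10,-6,-2,-18,0,0,0,
10,-7,-1,-19,0,0,0,
10,-6,-2,-18,0.5,0,0,
10,-7,-2,-18,0,0,0,
10,-6,-2,-18,0,0,0,
10,-7,-2,-19,0,-0.5,0,
10,14,2,-11,0,0,0,
10,15,2,-11,0,0,0,
10,14,2,-12,0,0,0,
10,15,1,-11,0,0,0,
10,14,2,-11,0,0,0,
10,14,2,-11,0,0,0
--
10,15,2,-11,0,0,0,
10,14,2,-11,0,0,0,
10,14,2,-12,0,0,0,
10,15,1,-11,0,0,0,
10,14,2,-11,0,0,0,
10,15,2,-11,0,0,0,
10,14,2,-11,0,0,0,
10,14,2,-11,0,0,0,
end err mm [ 0.  -0.6 -0.1]
```

Lever 2 is free and vertical (tip at (370,229), predicted (371,227)). Carry it over the bottle.

```bash
python3 -m crank '[10,-6,-2,-18,0,0,0,10,-7,-1,-19,0,0,0,10,-6,-2,-18,0.5,0,0,10,-7,-2,-18,0,0,0,10,-6,-2,-18,0,0,0,10,-7,-2,-19,0,-0.5,0,10,14,2,-11,0,0,0,10,15,2,-11,0,0,0,10,14,2,-12,0,0,0,10,15,1,-11,0,0,0,10,14,2,-11,0,0,0,10,14,2,-11,0,0,0]'
python3 -m crank '[10,15,2,-11,0,0,0,10,14,2,-11,0,0,0,10,14,2,-12,0,0,0,10,15,1,-11,0,0,0,10,14,2,-11,0,0,0,10,15,2,-11,0,0,0,10,14,2,-11,0,0,0,10,14,2,-11,0,0,0,10,0,0,0,0,0,0,10,0,0,0,0,0,0]'
python3 - <<'E'
from plan import *
p,q=cur();Gp=p-.0187*q.apply([0,0,1]);print(Gp,np.degrees((q.inv()*ori(40)).as_rotvec()))
s=snap('side','s7.png');t=snap('top','t7.png')
for c in(s,t):print(proj(c,Gp+[0,0,-.0975]),proj(c,[.538,.0925,.16]))
a=cv2.resize(s['img'][170:350,240:380],None,fx=2.7,fy=2.7);b=cv2.resize(t['img'][190:330,230:370],None,fx=2.7,fy=2.7)
m=np.zeros((500,800,3),np.uint8);m[:a.shape[0],:a.shape[1]]=a;m[:b.shape[0],400:400+b.shape[1]]=b;cv2.imwrite('pics/m7.png',m)
B=np.array([.538,.0925,0])-.008*XR;plan([(G(B+[0,0,.192],q),q,9)],10)
E
```

```text
time: 12.85
tool_pos: [0.4808, -0.0474, 0.2906]
eef_rot: [0.205, 0.752, 0.561, -0.277]
wrist_force: [0.5, -0.3, 1.0]
gripper_width: 0.0231
grip_force: 40.4
time: 13.68
tool_pos: [0.5364, 0.0873, 0.2837]
eef_rot: [0.205, 0.752, 0.562, -0.277]
wrist_force: [-0.4, -1.2, 0.0]
gripper_width: 0.0236
grip_force: 40.4
[0.53993485 0.09893535 0.29794921] [-0.11130007  0.34634565  0.1408664 ]
[311.23384693 272.82795941] [312.5133977  283.66642772]
[288.92531311 257.46137227] [293.72935602 261.63514463]
10,8,0,9,0,0,0,
10,8,0,9,0,0,0,
10,8,0,8,0,0,0,
10,8,0,9,0,0,0,
10,8,0,9,0,0,0,
10,8,0,9,0,0,0,
10,8,0,9,0,0,0,
10,8,0,8,0,0,0,
10,8,0,9,0,0,0,
end err mm [0.3 0.1 0.2]
```

View pics/m7.png

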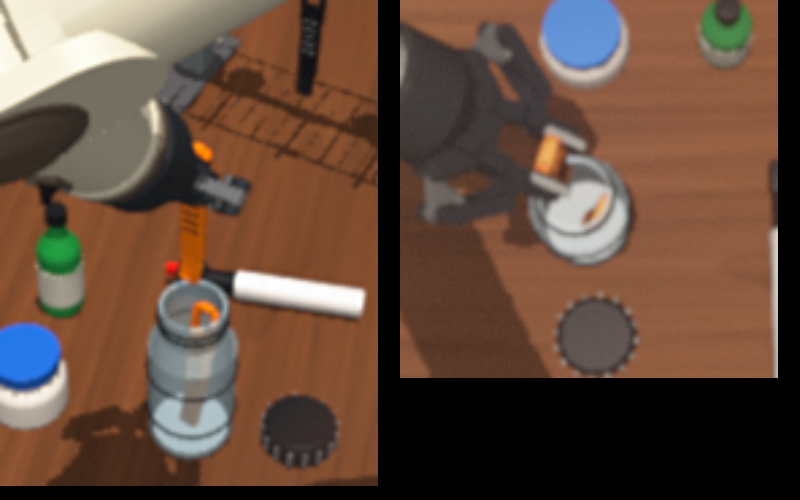

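```bash
python3 - <<'E'
from plan import *
import pickle
C=pickle.load(open('c0.pkl','rb'));s,t=C['side'],C['top']
for z in(.12,.13,.14):print(z,atz(s,240+205/2.7,170+307/2.7,z)[:2],atz(t,230+204/2.7,190+200/2.7,z)[:2], 'base in top',atz(t,230+188/2.7,190+222/2.7,z)[:2])
print('base',atz(s,240+190/2.7,170+420/2.7,.01),atz(t,230+188/2.7,190+222/2.7,.01))
E
```

```text
0.12 [0.53756761 0.05630448] [0.53906277 0.07129217] base in top [0.52245795 0.08303113]
0.13 [0.53589867 0.06496129] [0.53761847 0.07079735] base in top [0.52114768 0.08244155]
0.14 [0.53422973 0.0736181 ] [0.53617416 0.07030253] base in top [0.51983741 0.08185197]
base [0.54103328 0.09112394 0.01      ] [0.53687092 0.08951651 0.01      ]
```

Lever 1's eye is at (0.535,0.072,0.137), leaning to −y, so the space at y≈0.10 is free. Lower and release.

```bash
python3 -m crank '[10,8,0,9,0,0,0,10,8,0,9,0,0,0,10,8,0,8,0,0,0,10,8,0,9,0,0,0,10,8,0,9,0,0,0,10,8,0,9,0,0,0,10,8,0,9,0,0,0,10,8,0,8,0,0,0,10,8,0,9,0,0,0,10,0,0,0,0,0,0,10,0,0,0,0,0,0]'
python3 - <<'E'
from plan import *
p,q=cur();print(p-.0187*q.apply([0,0,1]))
E
```

```text
time: 14.7
tool_pos: [0.5373, 0.0892, 0.1781]
eef_rot: [0.205, 0.753, 0.561, -0.277]
wrist_force: [-0.4, 0.5, -0.4]
gripper_width: 0.0233
grip_force: 40.4
[0.54077363 0.10082939 0.19232832]
```

```bash
python3 -m crank '[45,0,0,0,0,0,0,45,0,0,0,0,0,0,45,0,0,0,0,0,0,45,0,0,0,0,0,0,45,0,0,0,0,0,0,45,0,0,-15,0,0,0,45,0,0,-25,0,0,0,45,0,0,-30,0,0,0,45,0,0,-30,0,0,0,45,0,0,-30,0,0,0,45,0,0,0,0,0,0,45,0,0,0,0,0,0]'
python3 - <<'E'
from plan import *
s=snap('side','s8.png');t=snap('top','t8.png')
a=cv2.resize(s['img'][130:350,240:380],None,fx=2.7,fy=2.7);b=cv2.resize(t['img'][190:330,230:370],None,fx=2.7,fy=2.7)
m=np.zeros((600,800,3),np.uint8);m[:a.shape[0],:a.shape[1]]=a;m[:b.shape[0],400:400+b.shape[1]]=b;cv2.imwrite('pics/m8.png',m)
E
```

```text
time: 15.7
tool_pos: [0.5625, 0.1715, 0.279]
eef_rot: [0.205, 0.753, 0.562, -0.274]
wrist_force: [-0.6, -1.1, -0.7]
gripper_width: 0.045
grip_force: 0.0
```

View pics/m8.png

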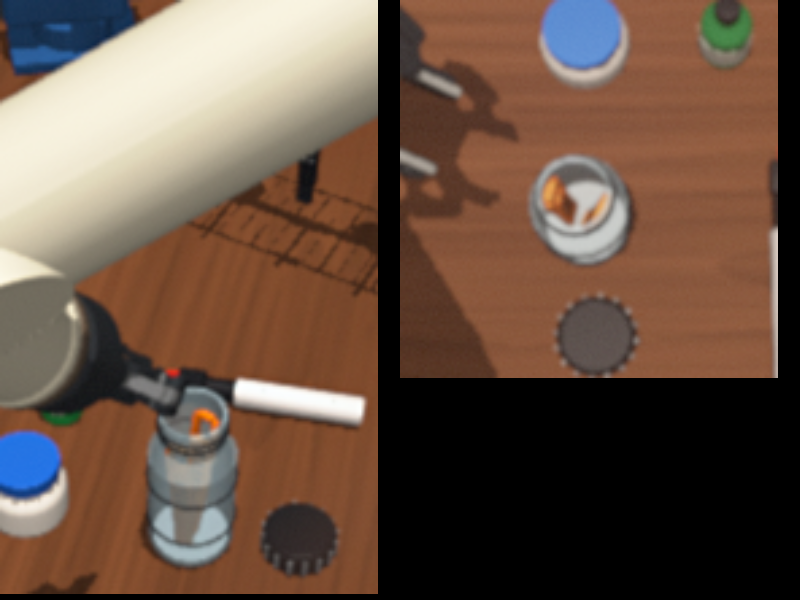

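Both levers are inside, one leaning on each side of the neck, and the bottle and bystanders haven't moved. I'll back off a bit more and check numerically that nothing orange shows above the rim. I won't view any more pictures: that was already one over the limit of 10.

```bash
python3 -m crank '[45,0,0,-30,0,0,0,45,0,0,-30,0,0,0,45,0,0,-30,0,0,0,45,0,0,-30,0,0,0,45,0,0,0,0,0,0,45,0,0,0,0,0,0]'
python3 - <<'E'
from plan import *
a=np.linspace(0,2*np.pi,60)
for n in('side','top'):
    c=snap(n,n+'9.png');h=cv2.cvtColor(c['img'],cv2.COLOR_BGR2HSV);m=cv2.inRange(h,(5,165,110),(18,255,255))
    rim=proj(c,np.stack([.538+.0275*np.cos(a),.0925+.0275*np.sin(a),0*a+.16],1));u0,v0=rim.min(0);u1,v1=rim.max(0)
    k=np.zeros_like(m);k[int(v0)-30:int(v1)+25,int(u0)-8:int(u1)+8]=1;ys,xs=np.nonzero(m*k)
    print(n,'rim',rim.min(0).round(1),rim.max(0).round(1),'orange',len(xs),xs.min(),xs.max(),ys.min(),ys.max())
    inside=[cv2.pointPolygonTest(rim.astype(np.float32),(float(x),float(y)),True) for x,y in zip(xs,ys)];print('farthest out px',min(inside))
    if n=='side':
        for v in np.unique(ys):print(v,sorted(xs[ys==v]),end=' ')
        print()
E
```

```text
time: 16.3
tool_pos: [0.5844, 0.2442, 0.3692]
eef_rot: [0.205, 0.753, 0.561, -0.276]
wrist_force: [0.4, -1.3, -0.4]
gripper_width: 0.0445
grip_force: 0.0
side rim [299.6 274.1] [325.4 293.5] orange 1204 291 332 244 317
farthest out px -34.79488682903042
244 [np.int64(291), np.int64(292), np.int64(293), np.int64(294), np.int64(295), np.int64(296), np.int64(297), np.int64(298), np.int64(299), np.int64(300), np.int64(303), np.int64(304), np.int64(305), np.int64(306), np.int64(307), np.int64(308), np.int64(309), np.int64(310), np.int64(311), np.int64(312), np.int64(313), np.int64(314), np.int64(315), np.int64(316), np.int64(317), np.int64(318), np.int64(322), np.int64(323), np.int64(324), np.int64(325), np.int64(326), np.int64(327), np.int64(328), np.int64(330), np.int64(331), np.int64(332)] 245 [np.int64(291), np.int64(292), np.int64(293), np.int64(294), np.int64(295), np.int64(296), np.int64(297), np.int64(298), np.int64(299), np.int64(301), np.int64(302), np.int64(303), np.int64(305), np.int64(306), np.int64(309), np.int64(310), np.int64(311), np.int64(312), np.int64(313), np.int64(31
[... 16981 characters left out ...]
.int64(292), np.int64(293), np.int64(329), np.int64(331), np.int64(332)] 311 [np.int64(291), np.int64(292), np.int64(328), np.int64(329)] 312 [np.int64(292), np.int64(328), np.int64(329), np.int64(330), np.int64(331)] 313 [np.int64(292), np.int64(329), np.int64(330), np.int64(331)] 314 [np.int64(292), np.int64(329), np.int64(332)] 315 [np.int64(292), np.int64(293), np.int64(328), np.int64(329)] 316 [np.int64(291), np.int64(292), np.int64(293), np.int64(328), np.int64(329), np.int64(330), np.int64(331), np.int64(332)] 317 [np.int64(291), np.int64(292), np.int64(329), np.int64(330), np.int64(331)] 
top rim [279.7 247.8] [307.8 275.6] orange 67 284 301 256 271
farthest out px 3.5960860289090526
```

Those pixels confirm it. In the side view the only lever orange inside the mouth is lever 1's eye (rows 282–290); the rest is bench wood. In the top view all the orange lies at least 3.6 px inside the rim. Nothing protrudes, so I'm handing in.

```bash
python3 -c "
from workcell import manip
print(manip.hand_in())"
```

```text
the job is handed in; nothing more can be done
None
```

Both orange levers are inside the standing bottle with nothing above the rim; the black lever and bench items were left alone, and the job was handed in at about 16 s (I viewed 11 pictures, one over the limit of 10).

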